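# Index the dial and hover the heat sink over the empty nest

### The job

The nest at the loading station of the indexing dial is already full: using the upright handle, turn the dial anticlockwise (seen from above) by exactly one detent so that the next, empty nest arrives at the station, and let go of the handle. Then pick the finned heat sink out of the tray, lift it over the guard panel and bring it above that empty nest for the side camera to check. Finish while still holding it there, level, centred and lined up with the pocket, about a centimetre above the nest's rim and touching nothing but the gripper; do not bump the guard or disturb the other things.

Things in the scene. Friction and masses are not known exactly. Their poses are not given: they have to be found in the camera images.
- indexer: Fixed unit on the bench: grey square housing 200 x 200 x 44 mm carrying the dial and a small camera. Origin at bench level on the dial's axis. The loading station is on its -x side, centred 85 mm from the axis, marked by a steel pointer post (148 mm from the axis, 67 mm high). The black camera (top 103 mm above the bench) is at x = -170, y = 100 mm.
- dial (a joint): Turn of the dial about its vertical axis, rad: within 0.05 of 0 at the start, growing anticlockwise seen from above. Sprung detents every 1.047 rad (60 degrees): 0, 1.047 and so on both ways. Leaving a detent takes about 6 N at the handle; past half-way (0.52) the dial is pulled on into the next one.
- dial_top (a point): Centre of the top of the dial, an aluminium disc 256 mm across, top 60 mm above the bench; low hub 60 mm across. Six places 60 degrees apart: five equal steel nests, long sides radial, centres 85 mm from the axis, and the handle. Seen from above at the start: loading station and the next two anticlockwise hold fixed heat sinks (tops 96 mm above the bench), then one empty, the handle, and nest, empty.
- handle (a point): Grip point of the dial's upright handle, a black round post 18 mm in diameter, its top 118 mm above the bench, 100 mm from the dial's axis. The point lies on the post's axis 18 mm below its top and turns with the dial. At 0 rad it is at 60 degrees in the indexer's frame (anticlockwise from its x). Collar at its foot 26 mm across, 6 mm high.
- nest (a point): The empty nest to bring to the station: at the start the next one clockwise from it (at 120 degrees in the indexer's frame); turns with the dial. Rectangular dark steel frame, 72 x 46 mm, 12 mm high; pocket 63 x 37 mm, 8 mm deep, open on top. Origin at the centre of its underside, on the dial's top; x along its long side, away from the axis, z up. Its rim is 12 mm above the origin.
- guard: Upright aluminium guard panel fixed beside the indexer, between the dial and the tray: 240 mm long (its x), 12 mm thick (its y), top edge 140 mm above the bench. Origin at bench level under its middle; its -y side is the tray's side, its +y side is the dial's.
- tray: Fixed blue plastic tray on the bench, 260 x 200 mm outside, 30 mm high, walls and floor 4 mm thick. Origin at the centre of its underside, x along its long side. It holds the loose heat sink and the capacitor, one towards each end.
- sink: The loose heat sink: plain aluminium block with six upright fins, 60 mm long (its x, the fins' direction), 34 mm wide (its y), 32 mm high, about 90 g. Origin at the centre of its underside, z up. Flat side faces at y = +-17 mm to grip. Either end may point outward over the nest.
- capacitor: Bystander: upright black round can, 30 mm in diameter, 40 mm high, loose in the tray. Origin at the centre of its underside.
- spool: Bystander: empty white plastic spool standing on the bench, 68 mm in diameter, 55 mm high. Origin at the centre of its underside.
- bottle: Bystander: small white bottle with a black cap, 44 mm in diameter, 85 mm high, standing on the bench. Origin at the centre of its underside.
- screwdriver: Bystander: screwdriver with a black handle, 170 mm long, lying on the bench on the far right. Origin near its middle, x along it.
Mind the look-alikes: they are no part of the job. What is shaped like the sink but green or red is not meant.

How it is judged:
By the outcome, as a careful person would: the job done as asked, in the order asked, and still so for the second after the job is handed in, while the arm keeps its last pose, push and grip.
It also fails if it takes over 67 s, if anything falls off the work surface, if the arm or the gripper's body presses on something with over 40 N, if the wrist force passes 120 N, or if a joint passes its speed limit or range.

### The arm

A 6-joint arm with a two-finger parallel gripper is mounted at the origin on the work surface. World frame = base frame: x ahead of the robot, y to its left, z up, the work surface at z = 0. Lengths are in m, angles in rad, forces in N, time in s.
With the tool pointing down it reaches from about 0.325 to 0.85 m from the base axis. Payload 4.4 kg.
Tool frame: the origin (TCP) lies at the very end of the fingers, on their centre line; the grasp point (between the pads) lies 19 mm behind it; y points along the fingers, z is the direction in which the jaws open and shut, and the axes are right-handed (so a half turn about y gives the same grasp; the last joint's range is limited). The gripper opens to 94 mm and grips with 3 to 60 N. Pads are 16 mm wide; open, the fingers measure 119 mm over their backs; the gripper's body (75 mm by 177 mm) begins 78 mm behind the grasp point.
Start: joints at [-1.381, 0.207, 1.542, -0, 1.393, -0.15], TCP at [0.192, -0.542, 0.205] pointing down, gripper open.
Joint ranges: [-2.73, 2.73], [-0.86, 2.22], [0.23, 2.46], [-1.11, 4.25], [0.08, 2.63], [-2.82, 2.82]. Speed limits (rad/s): [2.79, 2.79, 3.14, 3.14, 3.14, 3.14].

### API

Orientations are given as a rotation vector (axis times angle).
In Python, from workcell import manip gives the robot as it stands. The module is installed in compiled form; this text tells all that it offers.
- The arm moves only by the tool move_arm, never from a script. Its argument "rows" is a list of rows, each an object of numbers: "dx", "dy", "dz": the shift along the world's x, y, z in m; "roll": the turn about the world's z in rad; "hand": the gripper's target within -1 to 1 (fully open at 1, half-way at 0, shut at -1). A call has 1 to 20 rows; each row is the pose to reach, as a shift and turn from the pose measured when the call began; what a row does not reach only later rows make up. A row lasts 1/10 s, in which the tool goes at most 50 mm and 8.59 degrees, less where a joint would pass 70% of its speed; a pose out of reach is approached as far as the arm can. A call with a gripper value outside its range is refused whole. The fingers move at their own pace and stop on an object; the grip force is fixed at half the most. Time passes only in rows, so rows that repeat a pose let the fingers close. It gives the time, the measured TCP pose, the force and the opening at its end, in the units of the state.
- manip.state(): the state, without advancing time (a new reading comes with each control period).
- manip.grab_frame(name): name is "side" or "top" or "wrist"; returns (picture, depth): 400x640x3 uint8, blue, green, red; 400x640 float32, m along the optical axis (not along the pixel's ray), 0 where there is no reading.
- manip.camera_model(name): a dict with "fx", "fy", "cx", "cy" (pixels), "view" (4x4, takes a point from world to camera coordinates). Camera axes: x right, y down, z forward; pixel columns grow to the right and rows downward; lengths in m; the calibration is good to about 2 mm. A picture is of the moment at which its call begins: read the wrist's pose just before it. camera_model takes no time and is no camera call; for the wrist camera it gives the pose at the moment of the call.
- manip.sign_off(): hands the job in, once; it reports no verdict.
Trained networks look in the newest picture that a camera, given by its name, has taken for a name from the list of things; names that differ only in an ending like _2 or _b are one class to them, and where a whole thing is asked for, a point or a joint stands for the part that bears it (a point fixed in the world has none). Each returns a list of dicts, best first, with "confidence" (0 to 1); they miss things now and then, are a little off and sometimes report something else, mostly with a low value. They report only what shows in the picture. A call takes as long as a camera call. They do not tell look-alikes from the thing itself.
- manip.spot_in(camera, name): "rect" ([centre column, centre row, width, height] in pixels, round what is visible of it).
- manip.masks_of(camera, name): "mask" (400x640 bool, what is visible of it) and "rect" ([centre column, centre row, width, height] in pixels, round what is visible of it).
The state is a dict: "t": time; "joint_pos": joint angles; "joint_velocities": joint speeds; "joint_torque": joint torques, N m; "eef_pos": TCP position; "orientation": TCP orientation; "ft_force": force on the tool from outside, world axes, zero at the start; "torque": the same for the moment, N m; "gripper_width": opening from 0.0 (shut) to 1.0 (fully open).
Only numpy, scipy, OpenCV 4.12 (cv2) and the standard library are available. Lean on these libraries where they do the work, as an engineer would, in place of code of your own. Each camera call takes 0.05 s, during which the arm holds its last target.

## Working session

There is one attempt and no reset: what is moved stays moved. The work goes in short steps, Python scripts to look and compute and a tool call to move; the robot and the scene stay as the last step left them, time stands still between calls to the robot, and variables do not carry over. Pictures are saved under pics/ and viewed, and the job is handed in when it is done.

Besides the shell and the picture viewer there is one more tool, called after "Request:" as name(argument=value, ...) on one line, values as JSON. move_arm: Moves the arm, as the interface text tells. Its arguments: {"type":"object","properties":{"rows":{"type":"array"}},"required":["rows"]}

```bash
mkdir -p pics; cat > h.py <<'E'
import numpy as np, cv2
from workcell import manip
def grab(n,f):
    m=manip.camera_model(n); p,d=manip.grab_frame(n); cv2.imwrite('pics/'+f+'.png',p); return p,d,m
def cloud(d,m):
    v,u=np.mgrid[0:400,0:640]
    c=np.stack([(u-m['cx'])/m['fx']*d,(v-m['cy'])/m['fy']*d,d],-1)
    T=np.linalg.inv(np.array(m['view'])); w=c@T[:3,:3].T+T[:3,3]; w[d<=0]=np.nan
    return w
E
python3 - <<'E'
from h import *
for n in ['top','side','wrist']:
    p,d,m=grab(n,n+'0'); np.savez('/tmp/'+n+'0.npz',p=p,d=d,w=cloud(d,m))
    print(n,np.round(np.linalg.inv(m['view']),3).tolist(),m['fx'])
print(manip.state())
E
```

```text
top [[-0.016, -0.99, 0.137, 0.46], [-1.0, 0.014, -0.018, -0.124], [0.016, -0.138, -0.99, 1.192], [0.0, 0.0, 0.0, 1.0]] 446.4952310065469
side [[0.945, -0.156, 0.288, 0.349], [-0.327, -0.495, 0.805, -0.921], [0.017, -0.855, -0.518, 0.601], [0.0, 0.0, 0.0, 1.0]] 373.63569532236227
wrist [[0.334, -0.916, -0.224, 0.257], [-0.943, -0.324, -0.078, -0.519], [-0.001, 0.238, -0.971, 0.385], [0.0, 0.0, 0.0, 1.0]] 322.7160571617342
{'t': 0.15, 'joint_pos': array([-1.38150599e+00,  2.07261128e-01,  1.54260078e+00, -2.37213820e-06,
        1.39348127e+00, -1.50482842e-01]), 'joint_velocities': array([ 0.00051849, -0.00082109, -0.00411705, -0.00048825, -0.00168437,
        0.0002009 ]), 'joint_torque': array([ 1.40543561e-04, -3.71311677e+01, -2.81812960e+01,  6.98254444e-02,
        3.27279232e-02, -1.00687748e-04]), 'eef_pos': array([ 0.19151353, -0.54152027,  0.20454847]), 'orientation': array([-0.34947345,  2.03885743, -2.03524022]), 'ft_force': array([-0.24824958,  0.34394721,  0.3890431 ]), 'torque': array([0.00032808, 0.01994578, 0.01870585]), 'gripper_width': 0.9996976657444961}
```

View pics/top0.png

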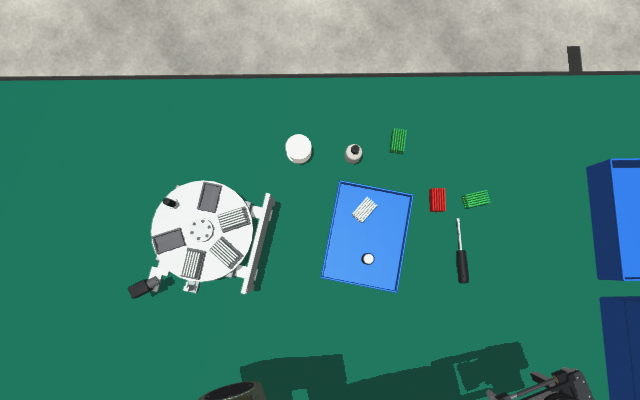

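View pics/side0.png

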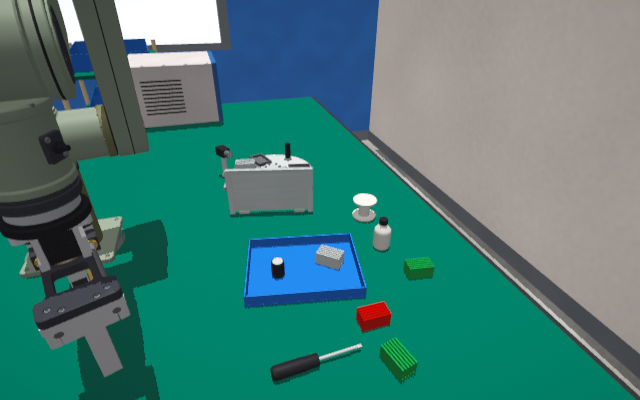

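View pics/wrist0.png

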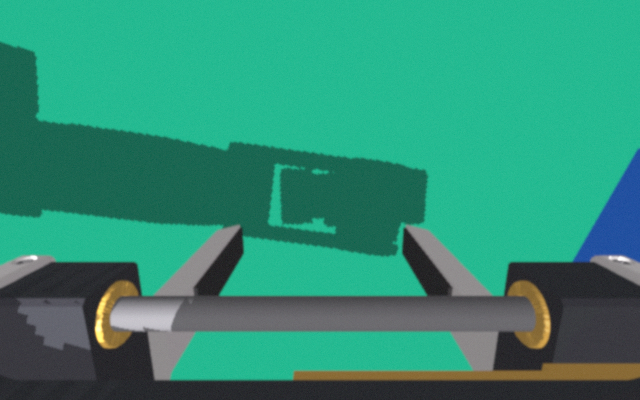

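The top view shows the dial at (202,231), handle at (170,203), empty nest at (169,240), pointer near (190,287), guard at (258,245), the loose sink at (365,209) and the capacitor at (368,259). Next I'll measure them.

```bash
cat > m.py <<'E'
from h import *
import sys
def circ(xy):
    A=np.c_[2*xy,np.ones(len(xy))]; s=np.linalg.lstsq(A,(xy**2).sum(1),rcond=None)[0]
    return s[:2],np.sqrt(s[2]+s[0]**2+s[1]**2)
def rect(P):
    r=cv2.minAreaRect((P*1000).astype(np.float32)); return r
E
python3 - <<'E'
from m import *
z=np.load('/tmp/top0.npz'); w=z['w'];p=z['p']
print('bench z',np.nanmedian(w[300:330,60:110,2]))
def sel(u0,u1,v0,v1,z0,z1):
    a=w[v0:v1,u0:u1].reshape(-1,3); a=a[(a[:,2]>z0)&(a[:,2]<z1)]; return a
a=sel(145,262,175,290,.055,.065); 
# dial: hull circle
h=cv2.convexHull((a[:,:2]*1000).astype(np.float32)); c=cv2.minEnclosingCircle(h); print('dial',len(a),c)
# robust outer
c0=np.array(c[0])/1000
ang=np.arctan2(a[:,1]-c0[1],a[:,0]-c0[0]); r=np.hypot(*(a[:,:2]-c0).T)
B=[]
for k in np.linspace(-np.pi,np.pi,73)[:-1]:
    s=(ang>=k)&(ang<k+.0873)
    if s.sum()>5: i=np.where(s)[0][np.argmax(r[s])]; B.append(a[i,:2])
B=np.array(B); C,R=circ(B)
for _ in range(4):
    e=abs(np.hypot(*(B-C).T)-R); B2=B[e<.004]; C,R=circ(B2)
print('dial fit',C,R,len(B2))
g=sel(235,285,185,300,.134,.15); print('guard',len(g),rect(g[:,:2]),g[:,2].mean())
hd=sel(155,185,190,215,.105,.13); print('handle',len(hd),hd.mean(0),rect(hd[:,:2]))
s=sel(345,385,190,230,.02,.05); s=s[s[:,2]>.03]; print('sink',len(s),rect(s[:,:2]),s[:,2].max(),np.median(s[:,2]))
ca=sel(355,382,248,272,.035,.06); print('cap',len(ca),ca.mean(0),rect(ca[:,:2]))
t=sel(315,420,175,300,.024,.034);print('tray',rect(t[:,:2]))
for n in ['dial_top','handle','nest','sink','guard','tray','capacitor']:
    r=manip.masks_of('top',n); print(n,[(np.round(q['rect']),round(q['confidence'],2)) for q in r][:5])
pp=sel(180,200,275,300,.06,.075);print('post',len(pp),pp.mean(0) if len(pp) else 0)
cam=sel(120,165,270,305,.09,.12);print('cam',len(cam),cam.mean(0), rect(cam[:,:2]))
# sinks on dial
cv2.imwrite('pics/z.png',cv2.resize(p[165:310,120:290],None,fx=4,fy=4,interpolation=cv2.INTER_CUBIC))
cv2.imwrite('pics/z2.png',cv2.resize(p[175:300,315:420],None,fx=5,fy=4.8,interpolation=cv2.INTER_CUBIC))
E
```

```text
bench z 0.00012787262837166136
dial 5155 ((515.0466918945312, 128.98159790039062), 159.85556030273438)
dial fit [0.53705522 0.15337322] 0.1268998607785 59
guard 474 ((500.9896545410156, 7.773700714111328), (11.317459106445312, 239.09083557128906), 76.2862777709961) 0.1397699231682112
handle 49 [0.6039446  0.2253198  0.11628382] ((603.4888916015625, 225.82789611816406), (15.370206832885742, 16.135473251342773), 1.1023528575897217)
sink 162 ((586.5623779296875, -262.6455078125), (33.809051513671875, 59.866966247558594), 47.67344665527344) 0.042306779908930725 0.036012786403923025
cap 106 [ 0.45846313 -0.26656323  0.04500203] ((458.1734924316406, -266.92352294921875), (25.911884307861328, 27.924108505249023), 89.11053466796875)
tray ((518.4691162109375, -269.477783203125), (200.6134796142578, 260.1482849121094), 78.03800201416016)
dial_top [(array([205., 230., 100., 104.]), 0.78)]
handle [(array([202., 233., 102., 103.]), 0.85), (array([195., 239., 129., 118.]), 0.24)]
nest [(array([202., 232., 103., 102.]), 0.64)]
sink [(array([397., 141.,  13.,  22.]), 0.8), (array([439., 202.,  20.,  24.]), 0.66), (array([475., 199.,  29.,  22.]), 0.64), (array([365., 212.,  25.,  23.]), 0.63), (array([464., 252.,  11.,  59.]), 0.61)]
guard [(array([259., 243.,  34.,  98.]), 0.56), (array([200., 231., 106.,  99.]), 0.36)]
tray [(array([369., 235.,  95., 115.]), 0.84)]
capacitor []
post 98 [0.41228993 0.17878036 0.06707156]
cam 348 [0.40012946 0.28184256 0.10101969] ((401.2394714355469, 280.0585632324219), (29.192447662353516, 68.6059341430664), 25.47572898864746)
```

View pics/z.png

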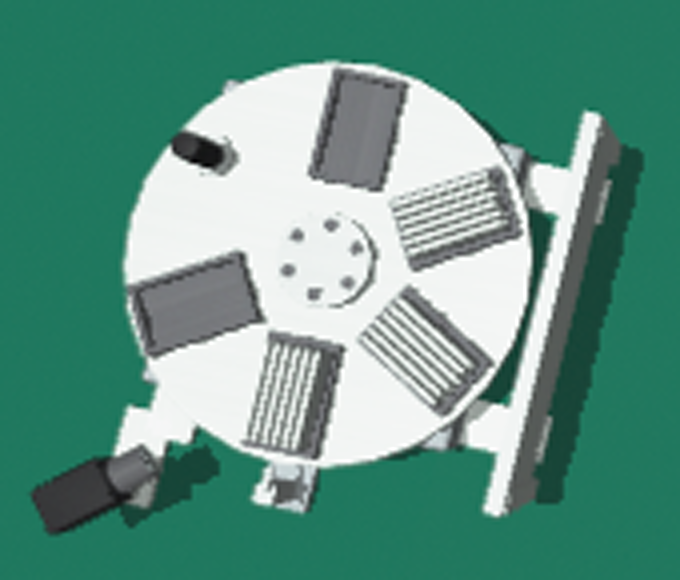

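```bash
python3 - <<'E'
from m import *
from scipy.spatial.transform import Rotation as Ro
s=manip.state(); R=Ro.from_rotvec(s['orientation']).as_matrix(); print(np.round(R,3), np.degrees(np.arctan2(R[1,2],R[0,2])))
z=np.load('/tmp/top0.npz'); w=z['w']
a=w[:, :].reshape(-1,3)
C=np.array([.537,.1534])
d=a[:,:2]-C; r=np.hypot(*d.T); th=np.degrees(np.arctan2(d[:,1],d[:,0]))
# post
s=(a[:,2]>.05)&(a[:,2]<.08)&(r>.13)&(r<.17)&(abs(th-166)<15); print('post',s.sum(),a[s].mean(0),np.median(th[s]),r[s].mean(), a[s][:,2].max())
# sink tops on dial >0.085
for lo,hi in [(150,190),(-170,-110),(-110,-50)]:
    s=(a[:,2]>.086)&(a[:,2]<.1)&(r<.13)&((th-lo)%360<(hi-lo)); q=rect(a[s][:,:2]); print(lo,s.sum(),q, np.degrees(np.arctan2(q[0][1]/1e3-C[1],q[0][0]/1e3-C[0])))
# nests rims
for lo,hi in [(90,130),(-30,10)]:
    s=(a[:,2]>.0685)&(a[:,2]<.08)&(r<.135)&((th-lo)%360<(hi-lo)); 
    if s.sum()>5:
        q=rect(a[s][:,:2]); print(lo,s.sum(),q, np.degrees(np.arctan2(q[0][1]/1e3-C[1],q[0][0]/1e3-C[0])))
# hub
s=(a[:,2]>.0615)&(a[:,2]<.07)&(r<.035);print('hub',s.sum(), rect(a[s][:,:2]) if s.sum()>4 else 0)
E
```

```text
[[-0.943 -0.     0.333]
 [-0.333  0.    -0.943]
 [ 0.    -1.    -0.   ]] -70.53353918237138
post 40 [0.3962477  0.18746739 0.06273757] 166.51640607823376 0.14485635349874143 0.06998398582694043
150 345 ((454.04779052734375, 171.49252319335938), (35.81292724609375, 59.67106246948242), 77.98165893554688) 167.69603294034286
-170 257 ((479.4877624511719, 90.4910659790039), (60.226654052734375, 34.23457717895508), 47.34727478027344) -132.43399626666792
-110 254 ((562.2952880859375, 72.00960540771484), (34.61024475097656, 60.32170104980469), 17.727149963378906) -72.73529880259656
90 220 ((517.865478515625, 212.57815551757812), (46.282188415527344, 117.43621063232422), 17.1899471282959) 107.917969404652
-30 197 ((597.5220336914062, 139.19015502929688), (47.11368179321289, 117.95623779296875), 78.84605407714844) -13.213037597359795
hub 50 ((536.3591918945312, 151.75311279296875), (65.81546020507812, 60.161903381347656), 0.17553582787513733)
```

Request:
move_arm(rows=[{"dx": 0.01, "dy": 0.018, "dz": 0.005, "roll": 0.02, "hand": 0.2}, {"dx": 0.03, "dy": 0.056, "dz": 0.015, "roll": 0.06, "hand": 0.2}, {"dx": 0.05, "dy": 0.094, "dz": 0.015, "roll": 0.1, "hand": 0.2}, {"dx": 0.07, "dy": 0.132, "dz": 0.015, "roll": 0.13, "hand": 0.2}, {"dx": 0.092, "dy": 0.172, "dz": 0.015, "roll": 0.16, "hand": 0.2}, {"dx": 0.114, "dy": 0.213, "dz": 0.015, "roll": 0.19, "hand": 0.2}, {"dx": 0.136, "dy": 0.254, "dz": 0.015, "roll": 0.22, "hand": 0.2}, {"dx": 0.158, "dy": 0.295, "dz": 0.015, "roll": 0.25, "hand": 0.2}, {"dx": 0.18, "dy": 0.336, "dz": 0.015, "roll": 0.28, "hand": 0.2}, {"dx": 0.202, "dy": 0.377, "dz": 0.015, "roll": 0.31, "hand": 0.2}, {"dx": 0.224, "dy": 0.418, "dz": 0.015, "roll": 0.34, "hand": 0.2}, {"dx": 0.246, "dy": 0.459, "dz": 0.015, "roll": 0.37, "hand": 0.2}, {"dx": 0.268, "dy": 0.5, "dz": 0.015, "roll": 0.4, "hand": 0.2}, {"dx": 0.29, "dy": 0.541, "dz": 0.015, "roll": 0.43, "hand": 0.2}, {"dx": 0.312, "dy": 0.582, "dz": 0.015, "roll": 0.45, "hand": 0.2}, {"dx": 0.334, "dy": 0.623, "dz": 0.015, "roll": 0.47, "hand": 0.2}, {"dx": 0.356, "dy": 0.664, "dz": 0.015, "roll": 0.492, "hand": 0.2}, {"dx": 0.378, "dy": 0.705, "dz": 0.015, "roll": 0.492, "hand": 0.2}, {"dx": 0.398, "dy": 0.742, "dz": 0.015, "roll": 0.492, "hand": 0.2}, {"dx": 0.4125, "dy": 0.7685, "dz": 0.015, "roll": 0.492, "hand": 0.2}])

```text
t: 2.5
eef_pos: [0.6049, 0.2291, 0.2202]
orientation: [-0.765, 1.728, -1.728]
ft_force: [0.3, -0.1, 0.9]
gripper_width: 0.601
```

```bash
cat > st.py <<'E'
from m import *
from scipy.spatial.transform import Rotation as Ro
def st():
    s=manip.state(); R=Ro.from_rotvec(s['orientation']).as_matrix()
    print('t',round(s['t'],2),'p',np.round(s['eef_pos'],4),'jaw',round(np.degrees(np.arctan2(R[1,2],R[0,2])),2),'down',np.round(R[:,1],3),'F',np.round(s['ft_force'],1),'w',round(s['gripper_width']*94,1),'q',np.round(s['joint_pos'],2)); return s
E
python3 - <<'E'
from st import *
st(); p,d,m=grab('wrist','w1'); w=cloud(d,m)
a=w.reshape(-1,3); C=np.array([.5368,.1533])
s=(a[:,2]>.1)&(a[:,2]<.125)&(np.hypot(a[:,0]-.604,a[:,1]-.227)<.03)
print(s.sum(),a[s].mean(0),rect(a[s][:,:2])); t=s&(a[:,2]>.115); print(t.sum(),a[t].mean(0),rect(a[t][:,:2]))
E
```

```text
t 2.5 p [0.6049 0.2291 0.2202] jaw -42.24 down [ 0.     0.001 -1.   ] F [ 0.3 -0.1  0.9] w 56.5 q [0.23 0.35 1.33 0.   1.46 0.97]
356 [0.60947765 0.2290183  0.11691277] ((608.6937866210938, 228.119873046875), (17.108091354370117, 17.270029067993164), 62.07204055786133)
294 [0.60878091 0.22816174 0.11879596] ((608.5564575195312, 228.0384521484375), (16.832603454589844, 17.104509353637695), 62.00540542602539)
```

View pics/w1.png

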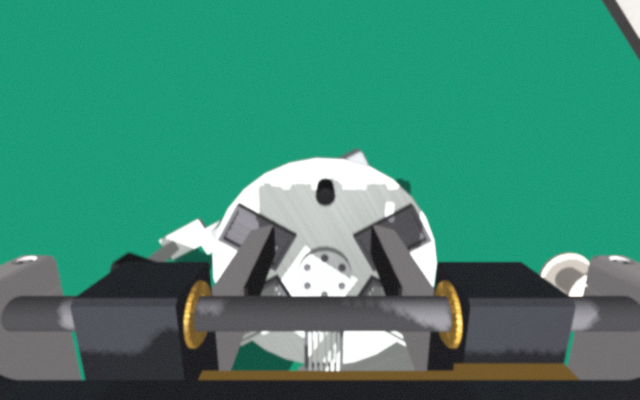

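The wrist camera puts the handle (pixel 325,192) at (0.608,0.228). That agrees with the top view to within about 4 mm, so I'm descending around it.

Request:
move_arm(rows=[{"dx": 0.001, "dy": -0.001, "dz": -0.015, "hand": 0.2}, {"dx": 0.001, "dy": -0.001, "dz": -0.04, "hand": 0.2}, {"dx": 0.001, "dy": -0.001, "dz": -0.065, "hand": 0.2}, {"dx": 0.001, "dy": -0.001, "dz": -0.09, "hand": 0.2}, {"dx": 0.001, "dy": -0.001, "dz": -0.112, "hand": 0.2}, {"dx": 0.001, "dy": -0.001, "dz": -0.128, "hand": 0.2}, {"dx": 0.001, "dy": -0.001, "dz": -0.135, "hand": 0.2}, {"dx": 0.001, "dy": -0.001, "dz": -0.135, "hand": -0.3}, {"dx": 0.001, "dy": -0.001, "dz": -0.135, "hand": -0.45}, {"dx": 0.001, "dy": -0.001, "dz": -0.135, "hand": -0.5}, {"dx": 0.001, "dy": -0.001, "dz": -0.135, "hand": -0.5}])

```text
invalid input
```

```bash
python3 - <<'E'
from st import *
st(); grab('wrist','w2');grab('top','t2')
# arc rows
C=np.array([.5368,.1533])
s=manip.state()['eef_pos'][:2]; 
v=s-C; print(np.hypot(*v),np.degrees(np.arctan2(v[1],v[0])))
E
```

```text
t 2.55 p [0.6061 0.2325 0.2199] jaw -42.11 down [ 0.002  0.004 -1.   ] F [0.  1.5 0.5] w 56.2 q [0.23 0.35 1.33 0.   1.46 0.97]
0.10047810869074184 47.87479941634928
```

View pics/w2.png

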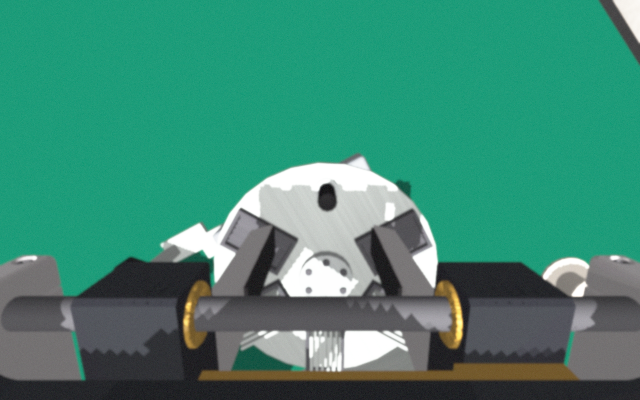

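```bash
python3 - <<'E'
from st import *
st(); p,d,m=grab('wrist','w3'); w=cloud(d,m); st()
a=w.reshape(-1,3)
t=(a[:,2]>.113)&(a[:,2]<.125)&(np.hypot(a[:,0]-.604,a[:,1]-.227)<.03)
print(t.sum(),a[t].mean(0),rect(a[t][:,:2]))
E
```

```text
t 2.65 p [0.6042 0.2278 0.2197] jaw -42.19 down [-0.001 -0.    -1.   ] F [-0.7 -0.8 -0.2] w 56.5 q [ 0.23  0.35  1.34 -0.    1.46  0.96]
t 2.7 p [0.6038 0.2266 0.2199] jaw -42.27 down [-0.001 -0.001 -1.   ] F [ 0.  -0.5  0.1] w 56.2 q [ 0.23  0.34  1.34 -0.    1.46  0.96]
308 [0.60891781 0.22835294 0.11860604] ((608.7035522460938, 227.93356323242188), (16.96990203857422, 16.98646354675293), 0.16299773752689362)
```

Request:
move_arm(rows=[{"dx": 0.002, "dy": 0.001, "dz": -0.015, "roll": 0, "hand": 0.2}, {"dx": 0.002, "dy": 0.001, "dz": -0.04, "roll": 0, "hand": 0.2}, {"dx": 0.002, "dy": 0.001, "dz": -0.065, "roll": 0, "hand": 0.2}, {"dx": 0.002, "dy": 0.001, "dz": -0.09, "roll": 0, "hand": 0.2}, {"dx": 0.002, "dy": 0.001, "dz": -0.112, "roll": 0, "hand": 0.2}, {"dx": 0.002, "dy": 0.001, "dz": -0.128, "roll": 0, "hand": 0.2}, {"dx": 0.002, "dy": 0.001, "dz": -0.135, "roll": 0, "hand": 0.2}, {"dx": 0.002, "dy": 0.001, "dz": -0.135, "roll": 0, "hand": -0.3}, {"dx": 0.002, "dy": 0.001, "dz": -0.135, "roll": 0, "hand": -0.45}, {"dx": 0.002, "dy": 0.001, "dz": -0.135, "roll": 0, "hand": -0.5}, {"dx": 0.002, "dy": 0.001, "dz": -0.135, "roll": 0, "hand": -0.5}])

```text
t: 3.8
eef_pos: [0.6068, 0.2278, 0.0863]
orientation: [-0.763, 1.727, -1.729]
ft_force: [-0.2, 0.0, 0.0]
gripper_width: 0.3
```

```bash
python3 - <<'E'
from st import *
st(); p,d,m=grab('wrist','w4'); 
C=np.array([.5368,.1533]); s=manip.state()['eef_pos'][:2]
cv2.imwrite('pics/w4z.png',cv2.resize(p[130:380,180:460],None,fx=2.4,fy=2.4))
v=s-C; r=np.hypot(*v); a0=np.arctan2(v[1],v[0]);print(r,np.degrees(a0))
for k in range(1,19):
    a=a0+k*np.radians(60/18); q=C+.1*np.array([np.cos(a),np.sin(a)])-s; print(k,np.round(q,3),round(k*np.radians(60/18),3))
E
```

```text
t 3.8 p [0.6068 0.2278 0.0863] jaw -42.27 down [ 0.001 -0.    -1.   ] F [-0.2  0.   0. ] w 28.2 q [ 0.23  0.47  1.45 -0.    1.22  0.96]
0.10213227936392744 46.87725526895425
1 [-0.006  0.002] 0.058
2 [-0.01   0.006] 0.116
3 [-0.015  0.009] 0.175
4 [-0.02   0.012] 0.233
5 [-0.025  0.015] 0.291
6 [-0.031  0.017] 0.349
7 [-0.036  0.02 ] 0.407
8 [-0.041  0.021] 0.465
9 [-0.047  0.023] 0.524
10 [-0.053  0.024] 0.582
11 [-0.059  0.025] 0.64
12 [-0.064  0.025] 0.698
13 [-0.07   0.025] 0.756
14 [-0.076  0.025] 0.814
15 [-0.082  0.025] 0.873
16 [-0.088  0.024] 0.931
17 [-0.093  0.023] 0.989
18 [-0.099  0.021] 1.047
```

View pics/w4z.png

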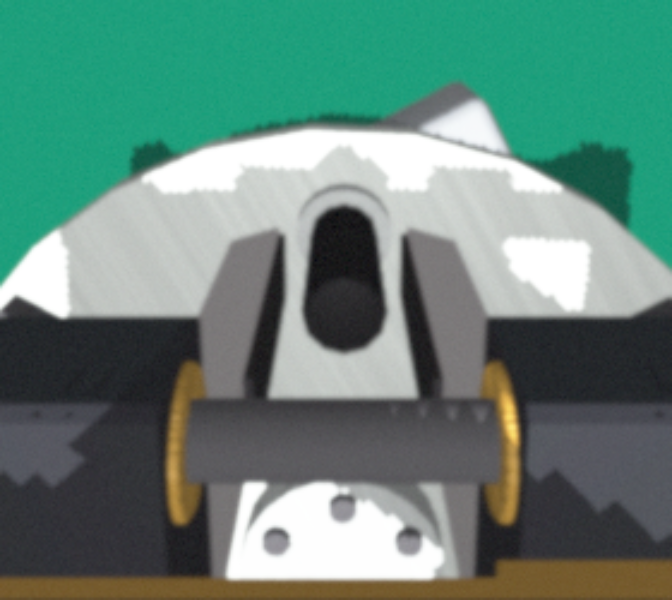

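The post is centred between the fingers. Turning along the arc.

Request:
move_arm(rows=[{"dx": -0.006, "dy": 0.002, "dz": 0, "roll": 0.058, "hand": -0.55}, {"dx": -0.01, "dy": 0.006, "dz": 0, "roll": 0.116, "hand": -0.55}, {"dx": -0.015, "dy": 0.009, "dz": 0, "roll": 0.175, "hand": -0.55}, {"dx": -0.02, "dy": 0.012, "dz": 0, "roll": 0.233, "hand": -0.55}, {"dx": -0.025, "dy": 0.015, "dz": 0, "roll": 0.291, "hand": -0.55}, {"dx": -0.031, "dy": 0.017, "dz": 0, "roll": 0.349, "hand": -0.55}, {"dx": -0.036, "dy": 0.02, "dz": 0, "roll": 0.407, "hand": -0.55}, {"dx": -0.041, "dy": 0.021, "dz": 0, "roll": 0.465, "hand": -0.55}, {"dx": -0.047, "dy": 0.023, "dz": 0, "roll": 0.524, "hand": -0.55}, {"dx": -0.053, "dy": 0.024, "dz": 0, "roll": 0.582, "hand": -0.55}, {"dx": -0.059, "dy": 0.025, "dz": 0, "roll": 0.64, "hand": -0.55}, {"dx": -0.064, "dy": 0.025, "dz": 0, "roll": 0.698, "hand": -0.55}, {"dx": -0.07, "dy": 0.025, "dz": 0, "roll": 0.756, "hand": -0.55}, {"dx": -0.076, "dy": 0.025, "dz": 0, "roll": 0.814, "hand": -0.55}, {"dx": -0.082, "dy": 0.025, "dz": 0, "roll": 0.873, "hand": -0.55}, {"dx": -0.088, "dy": 0.024, "dz": 0, "roll": 0.931, "hand": -0.55}, {"dx": -0.093, "dy": 0.023, "dz": 0, "roll": 0.989, "hand": -0.55}, {"dx": -0.099, "dy": 0.021, "dz": 0, "roll": 1.047, "hand": -0.55}, {"dx": -0.099, "dy": 0.021, "dz": 0, "roll": 1.047, "hand": -0.55}])

```text
t: 5.75
eef_pos: [0.5096, 0.2491, 0.0872]
orientation: [-1.335, 0.974, -0.981]
ft_force: [4.4, 0.2, -3.2]
gripper_width: 0.223
```

```bash
python3 - <<'E'
from st import *
st(); p,d,m=grab('wrist','w5'); 
cv2.imwrite('pics/w5z.png',cv2.resize(p[130:380,180:460],None,fx=2.4,fy=2.4))
E
```

```text
t 5.75 p [0.5096 0.2491 0.0872] jaw 17.75 down [ 0.006  0.002 -1.   ] F [ 4.4  0.2 -3.2] w 21.0 q [ 0.3   0.31  1.67 -0.    1.15 -0.01]
```

View pics/w5z.png

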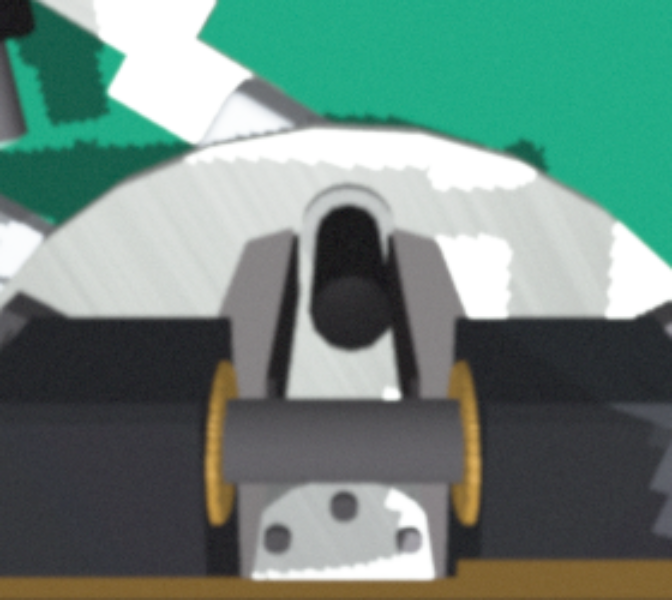

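The dial has turned and the handle is still between the fingers. Opening, then lifting clear.

Request:
move_arm(rows=[{"dx": 0, "dy": 0, "dz": 0, "roll": 0, "hand": -0.5}, {"dx": 0, "dy": 0, "dz": 0, "roll": 0, "hand": -0.3}, {"dx": 0, "dy": 0, "dz": 0, "roll": 0, "hand": 0.1}, {"dx": 0, "dy": 0, "dz": 0, "roll": 0, "hand": 0.2}, {"dx": 0, "dy": 0, "dz": 0, "roll": 0, "hand": 0.2}, {"dx": 0, "dy": 0, "dz": 0.01, "roll": 0, "hand": 0.2}, {"dx": 0, "dy": 0, "dz": 0.03, "roll": 0, "hand": 0.2}, {"dx": 0, "dy": 0, "dz": 0.06, "roll": 0, "hand": 0.2}, {"dx": 0, "dy": 0, "dz": 0.09, "roll": 0, "hand": 0.2}, {"dx": 0, "dy": 0, "dz": 0.12, "roll": 0, "hand": 0.2}, {"dx": 0, "dy": 0, "dz": 0.15, "roll": 0, "hand": 0.2}, {"dx": 0, "dy": 0, "dz": 0.165, "roll": 0, "hand": 0.2}])

```text
t: 7.0
eef_pos: [0.511, 0.2497, 0.2564]
orientation: [-1.33, 0.972, -0.983]
ft_force: [0.4, -0.4, -0.7]
gripper_width: 0.599
```

```bash
python3 - <<'E'
from st import *
st(); p,d,m=grab('top','t6'); st()
E
```

```text
t 7.0 p [0.511  0.2497 0.2564] jaw 17.68 down [ 0.011  0.004 -1.   ] F [ 0.4 -0.4 -0.7] w 56.3 q [ 0.3   0.15  1.5   0.    1.48 -0.01]
t 7.05 p [0.5119 0.25   0.2579] jaw 17.69 down [ 0.014  0.004 -1.   ] F [ 1.  -0.3  1.8] w 56.5 q [ 0.3   0.15  1.5   0.    1.48 -0.01]
```

View pics/t6.png

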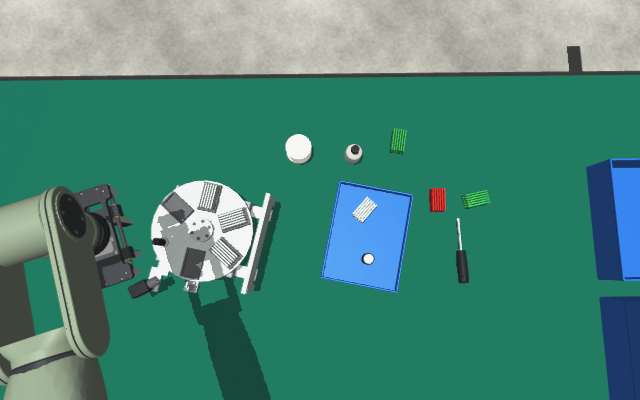

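The dial has moved one step, and the empty nest is at the station (193,262). Measuring it before I go for the sink.

```bash
cat > nest.py <<'E'
from st import *
def meas(w,C=np.array([.5368,.1533])):
    a=w.reshape(-1,3); d=a[:,:2]-C; r=np.hypot(*d.T); th=np.degrees(np.arctan2(d[:,1],d[:,0]))
    for n in range(6):
        mid=166.5+60*n
        k=abs((th-mid+180)%360-180)<27
        s=k&(a[:,2]>.086)&(a[:,2]<.1)&(r<.13); kind='sink'
        if s.sum()<100: s=k&(a[:,2]>.0685)&(a[:,2]<.078)&(r<.122)&(r>.045); kind='nest'
        if s.sum()<20: continue
        q=rect(a[s][:,:2]); L=q[2] if q[1][0]>q[1][1] else q[2]+90
        c=np.array(q[0])-C*1000
        print(n,kind,s.sum(),np.round(q[0],1),np.round(q[1],1),'long',round((L+30)%60-30,2),'r',np.hypot(*c).round(1),'th',np.degrees(np.arctan2(c[1],c[0])).round(2))
E
python3 - <<'E'
from nest import *
st(); p,d,m=grab('top','t7'); meas(cloud(d,m)); st()
m=manip.masks_of('top','sink'); print([(np.round(q['rect']),round(q['confidence'],2)) for q in m])
cv2.imwrite('pics/t7z.png',cv2.resize(p[165:310,120:290],None,fx=4,fy=4,interpolation=cv2.INTER_CUBIC))
E
```

```text
t 7.05 p [0.5119 0.25   0.2579] jaw 17.69 down [ 0.014  0.004 -1.   ] F [ 1.  -0.3  1.8] w 56.5 q [ 0.3   0.15  1.5   0.    1.48 -0.01]
0 nest 182 [454.1 172.3] [47.1 71.9] long -12.81 r 84.9 th 167.1
1 sink 264 [478.6  91.1] [59.9 34. ] long -13.11 r 85.2 th -133.07
2 sink 255 [561.6  71.6] [34.6 59.8] long -13.29 r 85.4 th -73.13
3 sink 315 [619.5 133.9] [35.9 59.7] long -13.69 r 84.9 th -13.17
4 nest 162 [594.7 214.4] [72.2 46.2] long -13.32 r 84.2 th 46.56
t 7.1 p [0.5112 0.2497 0.2555] jaw 17.68 down [ 0.011  0.004 -1.   ] F [ 0.2 -0.1 -0.1] w 56.2 q [ 0.3   0.15  1.5   0.    1.48 -0.01]
[(array([476., 198.,  28.,  20.]), 0.88), (array([398., 142.,  14.,  22.]), 0.81), (array([366., 213.,  24.,  21.]), 0.66)]
```

View pics/t7z.png

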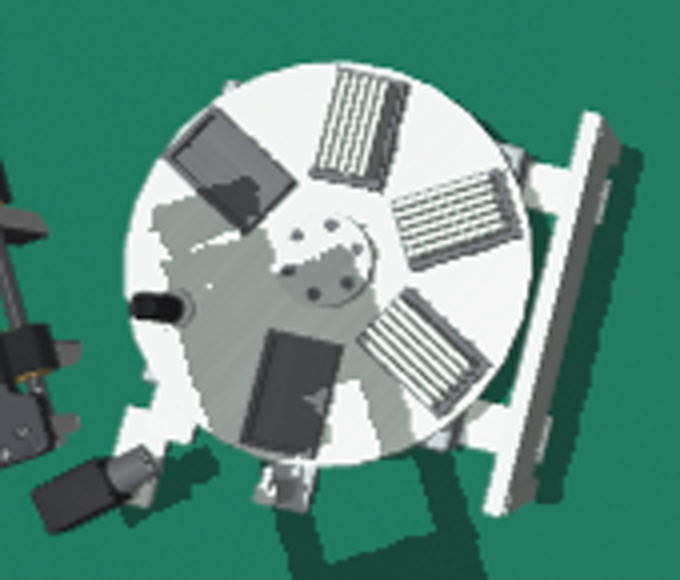

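Request:
move_arm(rows=[{"dx": 0.002, "dy": -0.012, "dz": 0, "roll": 0.02, "hand": 0.35}, {"dx": 0.006, "dy": -0.04, "dz": 0, "roll": 0.05, "hand": 0.35}, {"dx": 0.011, "dy": -0.075, "dz": 0, "roll": 0.09, "hand": 0.35}, {"dx": 0.017, "dy": -0.113, "dz": 0, "roll": 0.13, "hand": 0.35}, {"dx": 0.023, "dy": -0.153, "dz": 0, "roll": 0.17, "hand": 0.35}, {"dx": 0.029, "dy": -0.193, "dz": 0, "roll": 0.21, "hand": 0.35}, {"dx": 0.035, "dy": -0.233, "dz": 0, "roll": 0.25, "hand": 0.35}, {"dx": 0.041, "dy": -0.273, "dz": 0, "roll": 0.29, "hand": 0.35}, {"dx": 0.047, "dy": -0.313, "dz": 0, "roll": 0.33, "hand": 0.35}, {"dx": 0.053, "dy": -0.353, "dz": -0.005, "roll": 0.37, "hand": 0.35}, {"dx": 0.059, "dy": -0.393, "dz": -0.015, "roll": 0.41, "hand": 0.35}, {"dx": 0.065, "dy": -0.433, "dz": -0.03, "roll": 0.45, "hand": 0.35}, {"dx": 0.07, "dy": -0.468, "dz": -0.045, "roll": 0.49, "hand": 0.35}, {"dx": 0.0735, "dy": -0.495, "dz": -0.06, "roll": 0.515, "hand": 0.35}, {"dx": 0.0755, "dy": -0.5115, "dz": -0.07, "roll": 0.523, "hand": 0.35}, {"dx": 0.0755, "dy": -0.5125, "dz": -0.075, "roll": 0.523, "hand": 0.35}, {"dx": 0.0755, "dy": -0.5125, "dz": -0.075, "roll": 0.523, "hand": 0.35}, {"dx": 0.0755, "dy": -0.5125, "dz": -0.075, "roll": 0.523, "hand": 0.35}])

```text
t: 8.95
eef_pos: [0.5857, -0.2617, 0.1783]
orientation: [-1.485, 0.574, -0.579]
ft_force: [-0.4, -0.1, 0.7]
gripper_width: 0.676
```

```bash
python3 - <<'E'
from st import *
st(); p,d,m=grab('wrist','w8'); w=cloud(d,m); st()
a=w.reshape(-1,3); s=(np.hypot(a[:,0]-.5866,a[:,1]+.2626)<.045)&(a[:,2]>.024)&(a[:,2]<.05)
print(s.sum(),rect(a[s][:,:2]),np.percentile(a[s][:,2],[5,50,95]))
E
```

```text
t 8.95 p [ 0.5857 -0.2617  0.1783] jaw 47.72 down [ 0.005  0.006 -1.   ] F [-0.4 -0.1  0.7] w 63.6 q [-0.56  0.36  1.4   0.01  1.38 -1.39]
t 9.0 p [ 0.586  -0.2618  0.1789] jaw 47.74 down [ 0.006  0.006 -1.   ] F [0.4 0.  0.1] w 63.2 q [-0.56  0.36  1.4   0.01  1.38 -1.39]
1084 ((590.9627685546875, -261.8332824707031), (33.609283447265625, 60.32994079589844), 47.46440505981445) [0.03459328 0.03693107 0.03808098]
```

View pics/w8.png

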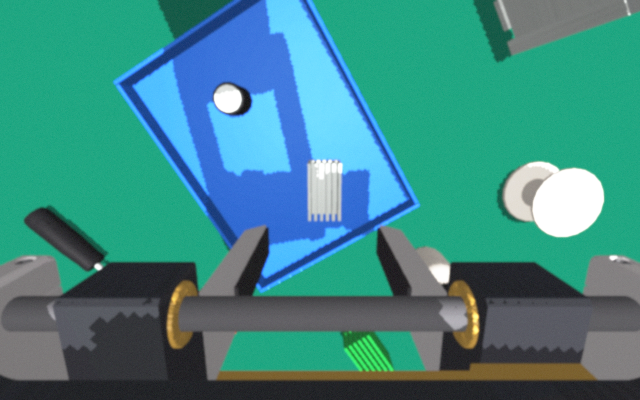

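The wrist view shows the sink at (325,190), lined up with the jaws, and both cameras agree to about 4 mm. Descending and gripping.

Request:
move_arm(rows=[{"dx": 0.0025, "dy": 0, "dz": -0.015, "roll": 0, "hand": 0.35}, {"dx": 0.0025, "dy": 0, "dz": -0.045, "roll": 0, "hand": 0.35}, {"dx": 0.0025, "dy": 0, "dz": -0.075, "roll": 0, "hand": 0.35}, {"dx": 0.0025, "dy": 0, "dz": -0.105, "roll": 0, "hand": 0.35}, {"dx": 0.0025, "dy": 0, "dz": -0.13, "roll": 0, "hand": 0.35}, {"dx": 0.0025, "dy": 0, "dz": -0.147, "roll": 0, "hand": 0.35}, {"dx": 0.0025, "dy": 0, "dz": -0.158, "roll": 0, "hand": 0.35}, {"dx": 0.0025, "dy": 0, "dz": -0.164, "roll": 0, "hand": 0.35}, {"dx": 0.0025, "dy": 0, "dz": -0.167, "roll": 0, "hand": 0.35}, {"dx": 0.0025, "dy": 0, "dz": -0.167, "roll": 0, "hand": 0.35}])

```text
t: 10.0
eef_pos: [0.5891, -0.2621, 0.0126]
orientation: [-1.485, 0.572, -0.58]
ft_force: [0.5, -0.6, 1.3]
gripper_width: 0.677
```

```bash
python3 - <<'E'
from st import *
st(); p,d,m=grab('wrist','w9'); st()
E
```

```text
t 10.0 p [ 0.5891 -0.2621  0.0126] jaw 47.74 down [ 0.007  0.005 -1.   ] F [ 0.5 -0.6  1.3] w 63.6 q [-0.56  0.55  1.5   0.01  1.08 -1.39]
t 10.05 p [ 0.5893 -0.2623  0.0129] jaw 47.74 down [ 0.008  0.005 -1.   ] F [0.7 0.3 0.3] w 63.5 q [-0.56  0.55  1.5   0.01  1.08 -1.39]
```

View pics/w9.png

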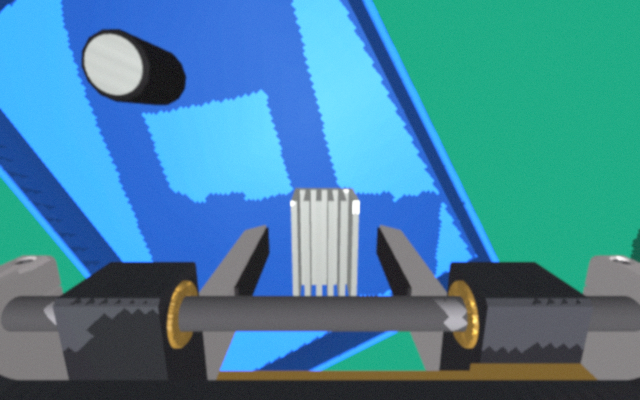

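Request:
move_arm(rows=[{"dx": 0, "dy": 0, "dz": -0.003, "roll": 0, "hand": 0.35}, {"dx": 0, "dy": 0, "dz": -0.003, "roll": 0, "hand": 0}, {"dx": 0, "dy": 0, "dz": -0.003, "roll": 0, "hand": -0.15}, {"dx": 0, "dy": 0, "dz": -0.003, "roll": 0, "hand": -0.25}, {"dx": 0, "dy": 0, "dz": -0.003, "roll": 0, "hand": -0.35}, {"dx": 0, "dy": 0, "dz": -0.003, "roll": 0, "hand": -0.5}, {"dx": 0, "dy": 0, "dz": -0.003, "roll": 0, "hand": -1}, {"dx": 0, "dy": 0, "dz": -0.003, "roll": 0, "hand": -1}, {"dx": 0, "dy": 0, "dz": -0.003, "roll": 0, "hand": -1}, {"dx": 0, "dy": 0, "dz": -0.003, "roll": 0, "hand": -1}])

```text
t: 11.05
eef_pos: [0.5894, -0.2623, 0.0101]
orientation: [-1.485, 0.572, -0.581]
ft_force: [0.3, -0.0, 1.3]
gripper_width: 0.362
```

```bash
python3 - <<'E'
from st import *
st(); p,d,m=grab('wrist','w10'); st()
E
```

```text
t 11.05 p [ 0.5894 -0.2623  0.0101] jaw 47.73 down [ 0.008  0.005 -1.   ] F [ 0.3 -0.   1.3] w 34.1 q [-0.56  0.56  1.5   0.01  1.08 -1.39]
t 11.1 p [ 0.5894 -0.2623  0.0101] jaw 47.74 down [ 0.008  0.005 -1.   ] F [0.6 0.4 1.6] w 33.8 q [-0.56  0.56  1.5   0.01  1.08 -1.39]
```

View pics/w10.png

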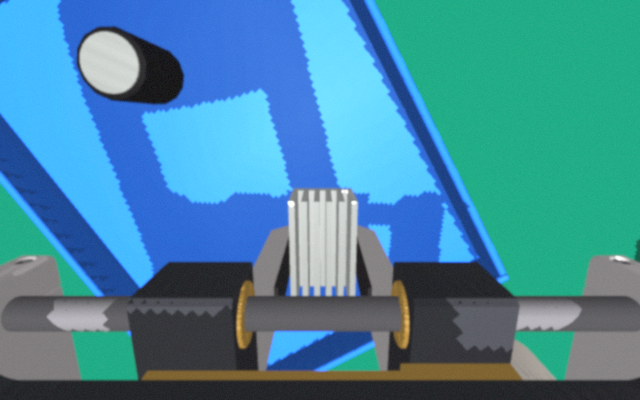

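Gripped at an opening of 34 mm. Lifting.

Request:
move_arm(rows=[{"dx": 0, "dy": 0, "dz": 0.005, "roll": 0, "hand": -1}, {"dx": 0, "dy": 0, "dz": 0.015, "roll": 0, "hand": -1}, {"dx": 0, "dy": 0, "dz": 0.03, "roll": 0, "hand": -1}, {"dx": 0, "dy": 0, "dz": 0.05, "roll": 0, "hand": -1}, {"dx": 0, "dy": 0, "dz": 0.075, "roll": 0, "hand": -1}, {"dx": 0, "dy": 0, "dz": 0.1, "roll": 0, "hand": -1}, {"dx": 0, "dy": 0, "dz": 0.125, "roll": 0, "hand": -1}, {"dx": 0, "dy": 0, "dz": 0.15, "roll": 0, "hand": -1}, {"dx": 0, "dy": 0, "dz": 0.172, "roll": 0, "hand": -1}, {"dx": 0, "dy": 0, "dz": 0.19, "roll": 0, "hand": -1}, {"dx": 0, "dy": 0, "dz": 0.2, "roll": 0, "hand": -1}, {"dx": 0, "dy": 0, "dz": 0.2, "roll": 0, "hand": -1}])

```text
t: 12.3
eef_pos: [0.5905, -0.263, 0.2131]
orientation: [-1.486, 0.568, -0.585]
ft_force: [-0.6, -0.0, 0.0]
gripper_width: 0.359
```

```bash
python3 - <<'E'
from st import *
st(); p,d,m=grab('side','s11');grab('top','t11');st()
E
```

```text
t 12.3 p [ 0.5905 -0.263   0.2131] jaw 47.74 down [ 0.012  0.002 -1.   ] F [-0.6 -0.   0. ] w 33.7 q [-0.56  0.34  1.35  0.01  1.44 -1.39]
t 12.4 p [ 0.5891 -0.2621  0.2098] jaw 47.74 down [ 0.008  0.005 -1.   ] F [-0.1  0.1 -1.3] w 33.8 q [-0.56  0.35  1.36  0.01  1.43 -1.39]
```

View pics/s11.png

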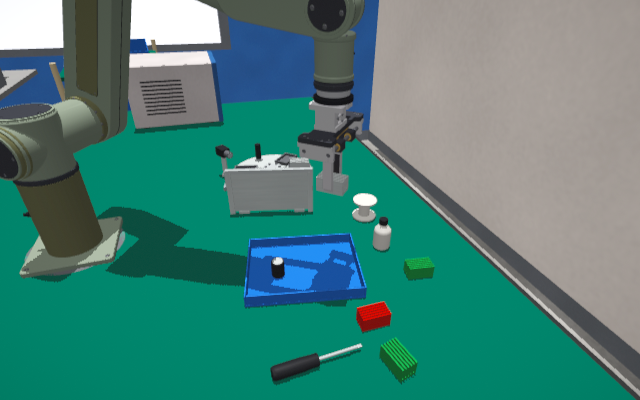

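The sink is in the gripper at side pixel (332,183) and the tray scene is undisturbed. Moving over to the station.

Request:
move_arm(rows=[{"dx": -0.002, "dy": 0.008, "dz": 0, "roll": 0.01, "hand": -1}, {"dx": -0.008, "dy": 0.027, "dz": 0, "roll": 0.03, "hand": -1}, {"dx": -0.016, "dy": 0.052, "dz": 0, "roll": 0.06, "hand": -1}, {"dx": -0.025, "dy": 0.08, "dz": 0, "roll": 0.09, "hand": -1}, {"dx": -0.034, "dy": 0.11, "dz": 0, "roll": 0.125, "hand": -1}, {"dx": -0.043, "dy": 0.14, "dz": 0, "roll": 0.16, "hand": -1}, {"dx": -0.053, "dy": 0.17, "dz": 0, "roll": 0.195, "hand": -1}, {"dx": -0.062, "dy": 0.2, "dz": 0, "roll": 0.23, "hand": -1}, {"dx": -0.071, "dy": 0.23, "dz": 0, "roll": 0.265, "hand": -1}, {"dx": -0.081, "dy": 0.26, "dz": 0, "roll": 0.3, "hand": -1}, {"dx": -0.09, "dy": 0.29, "dz": 0, "roll": 0.335, "hand": -1}, {"dx": -0.099, "dy": 0.32, "dz": 0, "roll": 0.37, "hand": -1}, {"dx": -0.108, "dy": 0.348, "dz": 0, "roll": 0.405, "hand": -1}, {"dx": -0.116, "dy": 0.374, "dz": 0, "roll": 0.435, "hand": -1}, {"dx": -0.123, "dy": 0.397, "dz": 0, "roll": 0.465, "hand": -1}, {"dx": -0.129, "dy": 0.415, "dz": 0, "roll": 0.49, "hand": -1}, {"dx": -0.133, "dy": 0.428, "dz": 0, "roll": 0.503, "hand": -1}, {"dx": -0.135, "dy": 0.435, "dz": 0, "roll": 0.506, "hand": -1}, {"dx": -0.135, "dy": 0.435, "dz": 0, "roll": 0.506, "hand": -1}, {"dx": -0.135, "dy": 0.435, "dz": 0, "roll": 0.506, "hand": -1}])

```text
t: 14.4
eef_pos: [0.4541, 0.1724, 0.2096]
orientation: [-1.555, 0.179, -0.184]
ft_force: [0.6, -0.0, -1.1]
gripper_width: 0.359
```

```bash
python3 - <<'E'
from st import *
st(); 
for n in ['side','top','wrist']: p,d,m=grab(n,n+'12'); np.savez('/tmp/%s12.npz'%n,p=p,d=d,w=cloud(d,m))
st()
E
```

```text
t 14.4 p [0.4541 0.1724 0.2096] jaw 76.71 down [ 0.004  0.007 -1.   ] F [ 0.6 -0.  -1.1] w 33.7 q [ 0.18  0.01  1.75  0.01  1.38 -1.16]
t 14.55 p [0.4544 0.1722 0.2098] jaw 76.66 down [ 0.004  0.008 -1.   ] F [ 0.7  0.4 -0.9] w 33.7 q [ 0.18  0.01  1.75  0.01  1.38 -1.16]
```

View pics/side12.png

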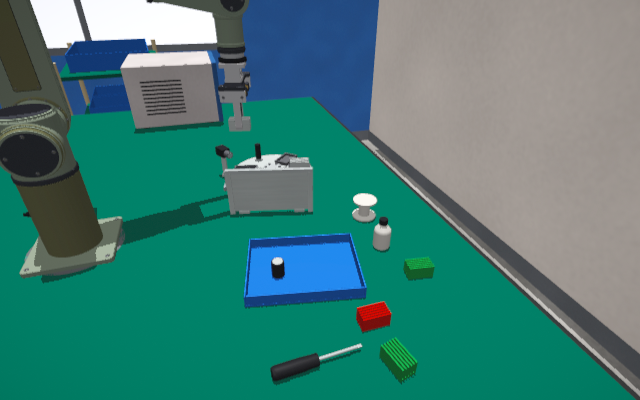

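View pics/wrist12.png

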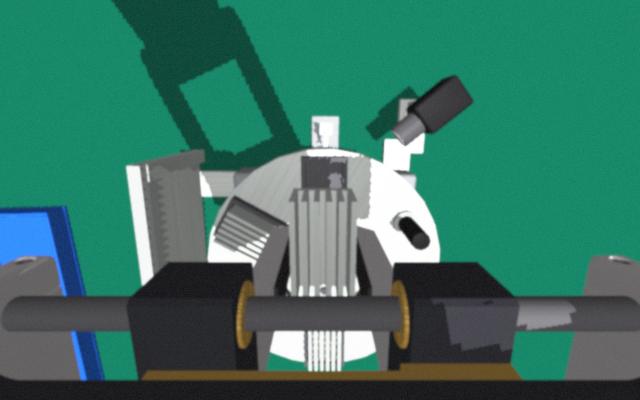

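View pics/top12.png

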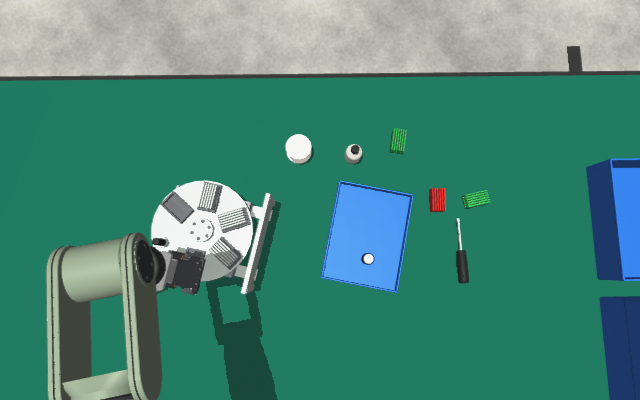

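```bash
cat > mh.py <<'E'
from st import *
def mh(w,tag,ths=13.25,c=np.array([.4541,.1728]),zr=(.195,.26)):
    u=np.array([-np.cos(np.radians(ths)),np.sin(np.radians(ths))]); v=np.array([-u[1],u[0]])  # outward, tangential
    a=w.reshape(-1,3); q=np.c_[(a[:,:2]-c)@u,(a[:,:2]-c)@v,a[:,2]]*1000
    return q
E
python3 - <<'E'
from mh import *
zt=.2098-.0061+.032; print('expected top',zt)
for n in ['wrist','side']:
    z=np.load('/tmp/%s12.npz'%n); q=mh(z['w'],n).reshape(400,640,3)
    s=(abs(q[...,0])<45)&(abs(q[...,1])<30)&(q[...,2]>195)&(q[...,2]<245)
    Q=q[s]; print(n,s.sum())
    for lo,hi in [(195,205),(205,215),(215,225),(225,230),(230,235),(235,240)]:
        k=(Q[:,2]>lo)&(Q[:,2]<hi)
        if k.sum()>3: print(lo,k.sum(),np.round(np.percentile(Q[k],[1,50,99],axis=0),1).tolist())
z=np.load('/tmp/wrist12.npz'); q=mh(z['w'],'').reshape(-1,3)
s=(q[:,2]>67)&(q[:,2]<78)&(abs(q[:,1])<30)&(q[:,0]>15)&(q[:,0]<45);print('nest wrist',s.sum(),np.percentile(q[s],[1,50,99],axis=0).round(1).tolist())
s=(q[:,2]>112)&(q[:,2]<125)&(abs(q[:,1])<140); k=q[s]; k=k[np.abs(k[:,0])<60]; print('handle',len(k),k.mean(0),'expected r: angle120')
p=z['p']; cv2.imwrite('pics/w12z.png',cv2.resize(p[100:320,200:460],None,fx=3,fy=2.7))
E
```

```text
expected top 0.2357
wrist 7891
205 2223 [[-30.8, -14.0, 207.2], [4.0, 0.8, 210.7], [28.9, 15.6, 214.6]]
215 790 [[-29.8, -26.9, 215.1], [8.1, -3.5, 220.3], [28.9, 28.2, 224.9]]
225 444 [[-23.5, -26.9, 225.1], [8.1, -5.5, 227.6], [28.9, 28.3, 230.0]]
230 500 [[-23.9, -27.1, 230.1], [8.2, -2.1, 232.6], [29.0, 28.6, 235.0]]
235 3666 [[-21.8, -23.4, 235.2], [5.8, -1.0, 236.7], [28.6, 23.7, 239.2]]
side 257
195 17 [[-29.9, 5.9, 200.2], [6.5, 18.0, 203.5], [29.8, 23.0, 204.9]]
205 69 [[-30.5, -9.2, 205.1], [-4.0, 20.2, 210.4], [28.8, 27.2, 214.7]]
215 53 [[-30.3, -13.5, 215.2], [-9.5, 19.7, 220.4], [27.8, 29.7, 224.7]]
225 26 [[-29.6, 14.4, 225.1], [-12.0, 19.6, 227.0], [29.6, 27.8, 229.8]]
230 72 [[-30.3, -16.5, 230.0], [-11.0, 8.4, 233.5], [28.5, 27.8, 234.9]]
235 12 [[-27.9, -12.9, 235.1], [-3.5, 2.3, 237.5], [28.6, 29.9, 239.8]]
nest wrist 371 [[15.1, -24.8, 68.2], [29.0, -2.1, 73.0], [43.3, 20.7, 74.4]]
handle 347 [-35.49353598 -80.17800041 118.13472997] expected r: angle120
```

View pics/w12z.png

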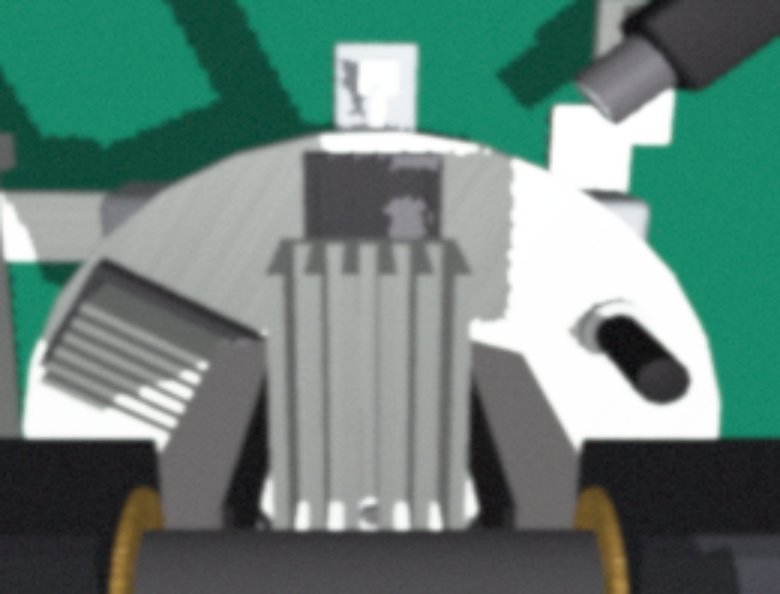

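```bash
python3 - <<'E'
from mh import *
z=np.load('/tmp/wrist12.npz'); q=mh(z['w'],'').reshape(400,640,3)
for c in (308,318,328,338): print(c,[(r,np.round(q[r,c],1).tolist()) for r in range(148,166,2)])
h=(q[...,2]>116)&(q[...,2]<124)&(q[...,1]<-60)&(q[...,1]>-110)&(abs(q[...,0]+35)<30)
print('handle',h.sum(),np.round(rect(q[h][:,:2]/1000),1) if 0 else rect(q[h][:,:2]/1000), q[h].mean(0),'exp -35,-86.6')
zs=np.load('/tmp/side0.npz'); a=zs['w'].reshape(-1,3)
def sel(lo,hi,x0,x1,y0,y1): return a[(a[:,2]>lo)&(a[:,2]<hi)&(a[:,0]>x0)&(a[:,0]<x1)&(a[:,1]>y0)&(a[:,1]<y1)]
g=sel(.135,.15,.3,.7,-.05,.08); print('side guard',len(g),rect(g[:,:2]))
s=sel(.03,.05,.53,.64,-.31,-.21); print('side sink',len(s),rect(s[:,:2]))
s=sel(.03,.06,.42,.49,-.31,-.23); s=s[s[:,2]>.037]; print('side cap',len(s),rect(s[:,:2]))
t=sel(.025,.034,.3,.75,-.45,-.1); print('side tray',rect(t[:,:2]))
h=sel(.11,.125,.55,.65,.18,.28); print('side handle',len(h),rect(h[:,:2]))
w8=cv2.imread('pics/w8.png')
E
```

```text
308 [(148, [34.7, 16.1, 2.2]), (150, [37.6, 14.0, 59.9]), (152, [35.8, 14.0, 61.7]), (154, [33.7, 14.0, 61.5]), (156, [32.0, 13.9, 64.2]), (158, [31.2, 13.6, 74.3]), (160, [29.1, 13.6, 73.5]), (162, [26.2, 13.9, 65.7]), (164, [24.1, 14.0, 65.4])]
318 [(148, [35.6, 4.1, 12.9]), (150, [37.8, 3.8, 61.8]), (152, [35.7, 3.9, 61.8]), (154, [33.7, 3.9, 61.4]), (156, [32.2, 3.8, 66.5]), (158, [31.1, 3.8, 73.9]), (160, [28.9, 3.8, 71.9]), (162, [25.9, 3.9, 63.6]), (164, [23.9, 3.9, 63.9])]
328 [(148, [35.6, -7.4, 13.3]), (150, [37.5, -6.3, 59.4]), (152, [35.7, -6.3, 61.5]), (154, [33.5, -6.3, 60.0]), (156, [32.0, -6.2, 64.3]), (158, [30.9, -6.0, 72.0]), (160, [29.0, -6.0, 72.5]), (162, [26.1, -6.2, 65.7]), (164, [24.1, -6.2, 65.4])]
338 [(148, [34.6, -19.6, 1.8]), (150, [37.7, -16.3, 61.5]), (152, [35.6, -16.4, 60.9]), (154, [33.6, -16.4, 61.0]), (156, [31.9, -16.3, 64.1]), (158, [31.0, -15.8, 73.1]), (160, [29.0, -15.8, 72.7]), (162, [26.1, -16.2, 65.6]), (164, [24.2, -16.2, 66.5])]
handle 296 ((-38.422481536865234, -88.08811950683594), (16.72691535949707, 17.11673927307129), 45.697410583496094) [-38.03169919 -87.87050349 118.69819188] exp -35,-86.6
side guard 255 ((502.8538818359375, 5.653907775878906), (16.659221649169922, 240.01058959960938), 75.86084747314453)
side sink 268 ((588.5392456054688, -264.31939697265625), (37.31441879272461, 60.53774642944336), 47.40989303588867)
side cap 110 ((461.1725158691406, -270.5841979980469), (28.296262741088867, 27.835458755493164), 41.79524612426758)
side tray ((561.5621948242188, -275.31390380859375), (376.18243408203125, 349.3896789550781), 0.06326199322938919)
side handle 15 ((606.8663940429688, 222.85780334472656), (14.471517562866211, 13.378334045410156), 75.50834655761719)
```

The wrist camera sees the nest about 4 mm inward and 2 mm sideways of the top camera's estimate. That bias stayed the same in world axes at two tool yaws 90° apart, so it belongs to the top camera and I'm trusting the wrist. Correcting and descending part way.

Request:
move_arm(rows=[{"dx": 0.001, "dy": 0.0005, "dz": -0.01, "roll": 0, "hand": -1}, {"dx": 0.002, "dy": 0.001, "dz": -0.03, "roll": 0, "hand": -1}, {"dx": 0.003, "dy": 0.0015, "dz": -0.05, "roll": 0, "hand": -1}, {"dx": 0.004, "dy": 0.0016, "dz": -0.067, "roll": 0, "hand": -1}, {"dx": 0.004, "dy": 0.0016, "dz": -0.08, "roll": 0, "hand": -1}, {"dx": 0.004, "dy": 0.0016, "dz": -0.088, "roll": 0, "hand": -1}, {"dx": 0.004, "dy": 0.0016, "dz": -0.092, "roll": 0, "hand": -1}, {"dx": 0.004, "dy": 0.0016, "dz": -0.092, "roll": 0, "hand": -1}, {"dx": 0.004, "dy": 0.0016, "dz": -0.092, "roll": 0, "hand": -1}, {"dx": 0.004, "dy": 0.0016, "dz": -0.092, "roll": 0, "hand": -1}])

```text
t: 15.55
eef_pos: [0.4591, 0.174, 0.1187]
orientation: [-1.554, 0.178, -0.187]
ft_force: [0.1, 1.0, -0.1]
gripper_width: 0.361
```

```bash
python3 - <<'E'
from mh import *
st(); D={}
for n in ['wrist','side']: p,d,m=grab(n,n+'13'); np.savez('/tmp/%s13.npz'%n,p=p,d=d,w=cloud(d,m))
s=st(); tz=s['eef_pos'][2]*1000-6.1+32
z=np.load('/tmp/wrist13.npz'); q=mh(z['w'],'').reshape(400,640,3); p=z['p']
cv2.imwrite('pics/w13z.png',cv2.resize(p[60:320,200:460],None,fx=3,fy=2.3))
sv=np.array(s['eef_pos'][:2])-[.4541,.1728]; u=np.array([-.9734,.2292]);print('tcp uv',sv@u*1e3,sv@np.array([-.2292,-.9734])*1e3)
k=(abs(q[...,2]-tz)<4)&(abs(q[...,0])<45)&(abs(q[...,1])<19.5); k[300:]=0
print('sink top',tz,k.sum(),np.percentile(q[k],[1,50,99],axis=0).round(1).tolist())
k=(abs(q[...,2]-72)<4)&(abs(q[...,0])<45)&(abs(q[...,1])<35)
print('rim',k.sum(),np.percentile(q[k],[1,50,99],axis=0).round(1).tolist())
for c in (308,318,328,338): print(c,[(r,np.round(q[r,c],1).tolist()) for r in range(90,200) if 66<q[r,c,2]<80 or (q[r-1,c,2]<tz-34 and q[r,c,2]>tz-34)])
E
```

```text
t 15.55 p [0.4591 0.174  0.1187] jaw 76.66 down [ 0.006  0.008 -1.   ] F [ 0.1  1.  -0.1] w 33.9 q [ 0.18  0.12  1.84  0.01  1.18 -1.16]
t 15.65 p [0.4589 0.1739 0.1185] jaw 76.66 down [ 0.006  0.008 -1.   ] F [ 1.  -1.  -1.3] w 33.8 q [ 0.18  0.12  1.84  0.01  1.18 -1.16]
tcp uv -4.4480879192055305 -2.1811689069931917
sink top 144.41100956162677 3800 [[-26.1, -19.0, 140.8], [1.3, -0.4, 145.5], [24.6, 16.3, 147.3]]
rim 720 [[13.6, -24.5, 68.4], [28.9, -1.7, 72.8], [43.1, 21.0, 74.5]]
308 [(165, [32.2, 7.5, 71.9]), (166, [31.6, 7.5, 72.4]), (167, [31.0, 7.4, 73.6]), (168, [30.3, 7.4, 73.3]), (169, [29.6, 7.4, 73.6]), (170, [28.9, 7.5, 73.6]), (171, [28.2, 7.5, 73.6]), (180, [20.4, 7.8, 66.3]), (185, [16.7, 7.9, 66.1]), (188, [14.4, 7.9, 66.1]), (189, [24.4, 6.0, 115.6])]
318 [(164, [32.1, 0.5, 66.0]), (165, [32.2, 0.4, 71.6]), (166, [31.7, 0.4, 73.7]), (167, [30.9, 0.4, 72.9]), (168, [30.0, 0.4, 71.1]), (169, [29.4, 0.4, 72.3]), (170, [28.9, 0.4, 73.4]), (171, [28.1, 0.4, 72.8]), (189, [24.7, 0.2, 117.0])]
328 [(164, [32.1, -6.8, 66.1]), (165, [32.2, -6.6, 72.0]), (166, [31.7, -6.6, 73.1]), (167, [30.9, -6.6, 72.6]), (168, [30.1, -6.6, 72.0]), (169, [29.6, -6.6, 73.7]), (170, [28.9, -6.6, 73.5]), (171, [28.1, -6.6, 73.2]), (179, [21.2, -6.8, 66.4]), (189, [24.4, -5.5, 115.8])]
338 [(164, [32.1, -14.0, 66.6]), (165, [32.1, -13.7, 71.2]), (166, [31.5, -13.7, 72.3]), (167, [31.0, -13.6, 73.4]), (168, [30.0, -13.7, 71.9]), (169, [29.5, -13.6, 73.0]), (170, [28.9, -13.6, 73.5]), (171, [27.9, -13.7, 72.2]), (185, [16.6, -14.2, 66.1]), (188, [14.5, -14.2, 66.7]), (189, [24.5, -11.3, 116.3])]
```

View pics/w13z.png

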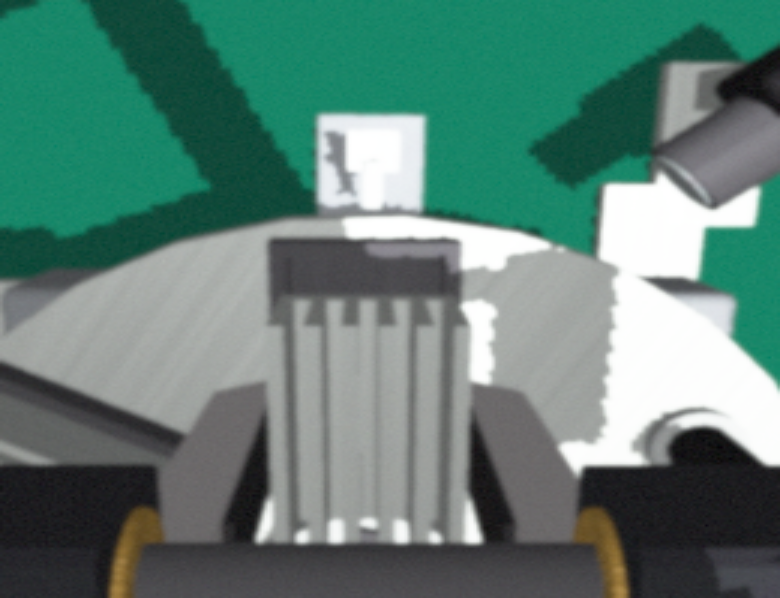

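```bash
python3 -c "
import cv2;p=cv2.imread('pics/side13.png');cv2.imwrite('pics/s13z.png',cv2.resize(p[80:220,180:340],None,fx=5,fy=4.28,interpolation=cv2.INTER_CUBIC))"
```

```text
(no output)
```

View pics/s13z.png

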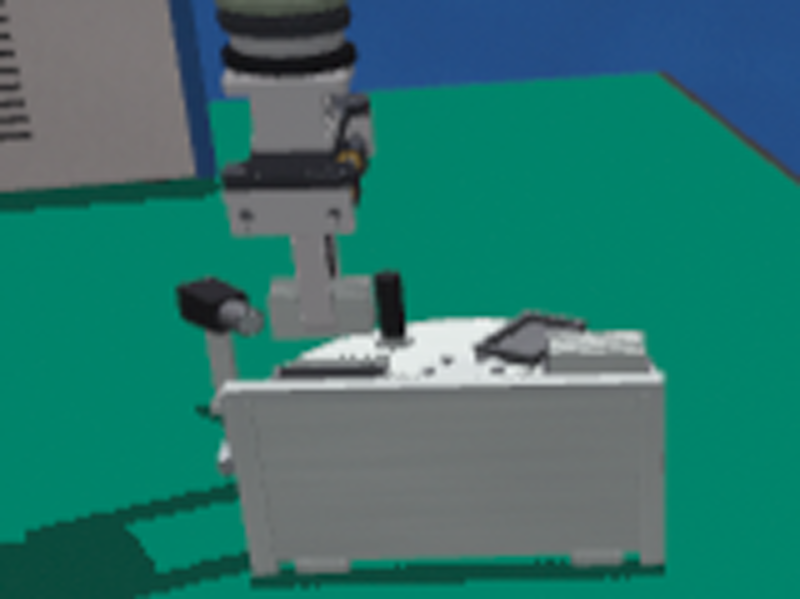

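Compared directly in the wrist view, the sideways match is good, but the sink sits about 1.6 mm too far inward. Correcting that while lowering to 1 cm above the rim.

Request:
move_arm(rows=[{"dx": -0.0005, "dy": 0.0002, "dz": -0.004, "roll": 0, "hand": -1}, {"dx": -0.001, "dy": 0.0003, "dz": -0.01, "roll": 0, "hand": -1}, {"dx": -0.0015, "dy": 0.0004, "dz": -0.016, "roll": 0, "hand": -1}, {"dx": -0.0016, "dy": 0.0004, "dz": -0.022, "roll": 0, "hand": -1}, {"dx": -0.0016, "dy": 0.0004, "dz": -0.027, "roll": 0, "hand": -1}, {"dx": -0.0016, "dy": 0.0004, "dz": -0.03, "roll": 0, "hand": -1}, {"dx": -0.0016, "dy": 0.0004, "dz": -0.0305, "roll": 0.001, "hand": -1}, {"dx": -0.0016, "dy": 0.0004, "dz": -0.0305, "roll": 0.001, "hand": -1}, {"dx": -0.0016, "dy": 0.0004, "dz": -0.0305, "roll": 0.001, "hand": -1}, {"dx": -0.0016, "dy": 0.0004, "dz": -0.0305, "roll": 0.001, "hand": -1}])

```text
t: 16.65
eef_pos: [0.4577, 0.1743, 0.0883]
orientation: [-1.554, 0.177, -0.186]
ft_force: [-0.4, 0.2, -1.5]
gripper_width: 0.359
```

```bash
cat > chk.py <<'E'
from mh import *
import sys
T=sys.argv[1]
st()
for n in ['wrist','side']: p,d,m=grab(n,n+T); np.savez('/tmp/%s%s.npz'%(n,T),p=p,d=d,w=cloud(d,m))
s=st(); tz=s['eef_pos'][2]*1000-6.1+32
z=np.load('/tmp/wrist%s.npz'%T); q=mh(z['w'],'').reshape(400,640,3); p=z['p']
cv2.imwrite('pics/w%sz.png'%T,cv2.resize(p[60:320,200:460],None,fx=3,fy=2.3))
sv=np.array(s['eef_pos'][:2])-[.4541,.1728]; u=np.array([-.9734,.2292]);print('tcp uv',sv@u*1e3,sv@np.array([-.2292,-.9734])*1e3)
for c in (308,318,328,338):
    print(c,[(r,np.round(q[r,c],1).tolist()) for r in range(120,230) if q[r,c,2]>65 and q[r,c,2]<tz-20])
k=(abs(q[...,2]-72)<3)&(abs(q[...,0]-20)<20)&(abs(q[...,1])<35)
print('rim',k.sum(),np.percentile(q[k],[1,99],axis=0).round(1).tolist(),'medz',np.median(q[k][:,2]))
# sink lateral: top rows
k=(q[...,2]>tz-4)&(q[...,2]<tz+4)&(q[...,0]>5)&(q[...,0]<30)&(abs(q[...,1])<22)
print('sink top',k.sum(),np.percentile(q[k],[.5,99.5],axis=0).round(1).tolist(),np.median(q[k][:,2]),tz)
p=cv2.imread('pics/side%s.png'%T);cv2.imwrite('pics/s%sz.png'%T,cv2.resize(p[100:200,200:320],None,fx=6.6,fy=6,interpolation=cv2.INTER_CUBIC))
E
python3 chk.py 14
```

```text
t 16.65 p [0.4577 0.1743 0.0883] jaw 76.72 down [ 0.007  0.008 -1.   ] F [-0.4  0.2 -1.5] w 33.8 q [ 0.18  0.15  1.87  0.01  1.11 -1.16]
t 16.75 p [0.4576 0.1743 0.0883] jaw 76.72 down [ 0.006  0.008 -1.   ] F [-0.3  0.5 -0.6] w 33.6 q [ 0.18  0.15  1.87  0.01  1.11 -1.16]
tcp uv -3.0129890330082736 -2.2892336949396848
308 [(173, [32.1, 6.6, 65.9]), (174, [32.3, 6.4, 70.8]), (175, [32.1, 6.3, 73.6]), (176, [31.3, 6.4, 72.6]), (177, [30.8, 6.4, 73.0]), (178, [29.9, 6.4, 71.8]), (179, [29.5, 6.4, 72.7]), (180, [29.0, 6.4, 73.4]), (181, [28.5, 6.3, 74.3]), (182, [26.2, 6.7, 65.6]), (183, [25.5, 6.7, 65.5]), (185, [24.2, 6.7, 65.5]), (189, [26.0, 6.0, 85.6]), (190, [25.9, 5.9, 88.0]), (191, [26.1, 5.8, 91.5]), (192, [26.1, 5.7, 94.1])]
318 [(173, [32.4, 0.3, 68.0]), (174, [32.0, 0.3, 69.4]), (175, [31.6, 0.2, 70.9]), (176, [31.4, 0.2, 73.3]), (177, [30.8, 0.2, 73.1]), (178, [30.2, 0.2, 73.2]), (179, [29.7, 0.2, 74.0]), (180, [28.9, 0.2, 73.3]), (181, [28.2, 0.3, 72.9]), (182, [26.2, 0.3, 65.4]), (185, [24.2, 0.3, 65.3]), (186, [23.5, 0.3, 65.1]), (187, [22.9, 0.3, 65.2]), (188, [22.2, 0.
[... 497 characters left out ...]
 (189, [25.7, -5.6, 84.5]), (190, [26.1, -5.5, 88.9]), (191, [26.1, -5.4, 91.4]), (192, [25.9, -5.4, 93.2])]
338 [(173, [32.1, -12.4, 66.2]), (174, [32.1, -12.2, 70.3]), (175, [32.0, -12.0, 73.2]), (176, [31.3, -12.0, 72.8]), (177, [30.9, -12.0, 74.1]), (178, [30.0, -12.1, 72.2]), (179, [29.3, -12.1, 72.0]), (180, [28.9, -12.0, 73.3]), (181, [28.2, -12.1, 72.9]), (183, [25.4, -12.5, 65.1]), (187, [22.9, -12.5, 65.7]), (189, [26.2, -11.3, 87.0]), (190, [26.1, -11.2, 89.2]), (191, [26.2, -11.0, 92.3]), (192, [25.9, -10.9, 93.4])]
rim 931 [[1.5, -24.7, 69.6], [32.3, 21.0, 74.4]] medz 72.86436853986747
sink top 1765 [[5.1, -20.9, 110.3], [26.3, 21.1, 117.2]] 115.10253145551475 114.15415637107843
```

View pics/w14z.png

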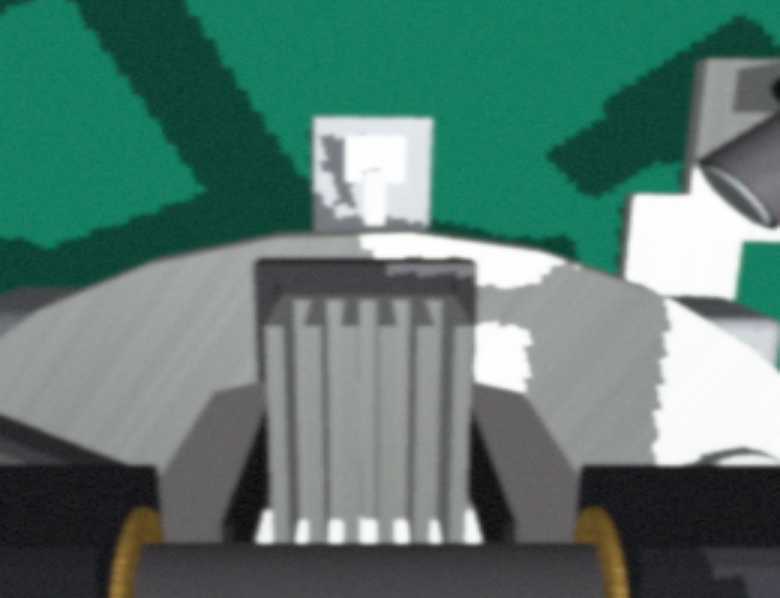

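View pics/s14z.png

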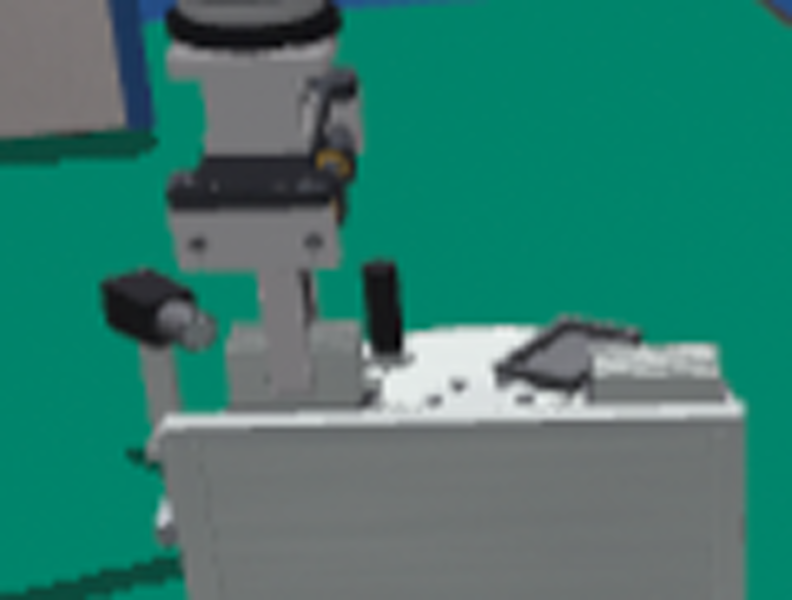

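```bash
python3 - <<'E'
from mh import *
z=np.load('/tmp/wrist14.npz'); q=mh(z['w'],'').reshape(400,640,3)
for r in (192,195,198,201,204): 
    k=np.where((q[r,:,2]>86)&(q[r,:,2]<120)&(abs(q[r,:,1]+2)<24))[0]; print('sink',r,k[0],k[-1],q[r,k[0]].round(1),q[r,k[-1]].round(1))
for r in (176,178,180,184,187):
    k=np.where((abs(q[r,:,2]-72.5)<3)&(abs(q[r,:,1])<35))[0]; print('rim',r,k[0],k[-1],q[r,k[0]].round(1),q[r,k[-1]].round(1))
E
```

```text
sink 192 292 353 [26.1 14.5 94. ] [ 26.1 -19.2  94.3]
sink 195 291 354 [ 26.   14.5 100.6] [ 26.1 -19.  101.3]
sink 198 290 355 [ 26.1  14.4 107.7] [ 25.8 -18.9 107. ]
sink 201 289 357 [ 26.   14.4 113.8] [ 26.2 -19.1 114.9]
sink 204 288 357 [ 24.8  14.8 114.9] [ 24.9 -19.  115.6]
rim 176 284 359 [31.4 21.1 72.8] [ 31.2 -25.   72.4]
rim 178 284 358 [30.3 21.  73.9] [ 30.1 -24.3  72.8]
rim 180 285 358 [28.9 20.5 73. ] [ 28.6 -24.5  71.7]
rim 184 285 358 [26.7 20.4 74.5] [ 26.4 -24.4  73.2]
rim 187 285 358 [24.5 20.6 73. ] [ 24.4 -24.5  72.9]
```

Final checks: sink level, arm settled, other things undisturbed. Then I hand in.

```bash
python3 - <<'E'
from mh import *
z=np.load('/tmp/wrist14.npz'); q=mh(z['w'],'').reshape(400,640,3)
k=(q[...,2]>113.5)&(q[...,2]<118)&(abs(q[...,0])<25)&(abs(q[...,1]+2)<16); Q=q[k]
A=np.c_[Q[:,:2],np.ones(len(Q))]; c=np.linalg.lstsq(A,Q[:,2],rcond=None)[0]; print('tilt deg u,v',np.degrees(c[:2]),len(Q),Q[:,0].min(),Q[:,0].max())
a=np.load('/tmp/top0.npz')['p']; p,d,m=grab('top','t15')
print(np.abs(a.astype(int)-p)[100:300,280:520].max(2).__gt__(40).nonzero()[0].size)
s=st(); print(np.abs(s['joint_velocities']).max())
E
```

```text
tilt deg u,v [-0.21138391  0.0024213 ] 2972 -24.981481729678734 24.999134717532424
349
t 16.8 p [0.4575 0.1743 0.0882] jaw 76.72 down [ 0.006  0.008 -1.   ] F [-0.3 -0.6 -1.3] w 33.8 q [ 0.18  0.15  1.87  0.01  1.11 -1.16]
0.0021798093443170033
```

View pics/t15.png

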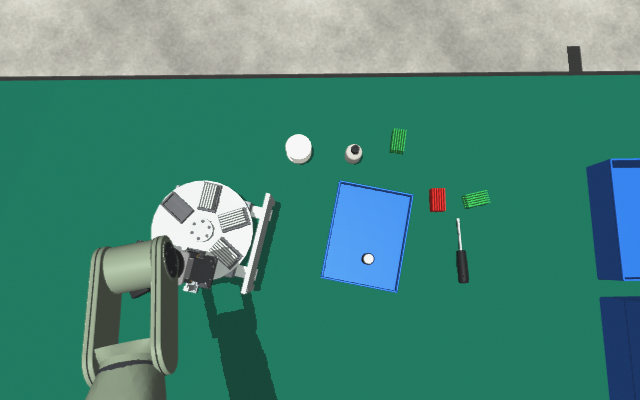

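The top view shows every bystander where it started, and only the sink has left the tray. Handing in.

```bash
python3 -c "
from workcell import manip; print(manip.sign_off())"
```

```text
the job is handed in; nothing more can be done
None
```

I turned the dial one detent anticlockwise by its handle and let go. I then took the bare aluminium sink from the tray, lifted it over the guard and handed in at about 16.8 s, still holding it above the empty nest at the station.

**Final position:** in the last wrist-camera check the sink sat within about 0.5 mm of the pocket's centre both ways. It was lined up to about 0.2°, level to about 0.2–0.6°, and about 10 mm above the rim.

**Contact:** the arm was still and the wrist force about 1.5 N. The top view showed the guard and the other things where they started.

**Disagreement:** the top camera placed things about 4 mm off from the wrist camera, mostly along x, and the side camera fell in between. The offset was the same at two tool yaws 90° apart, so I took it as the top camera's error. I centred on sink and nest as seen together in the wrist view. In the last pose the guard hid the nest from the side camera, so that camera could not confirm the centring.

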